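# Fish a stray thumbscrew off a motherboard with tweezers

## Task

A thumbscrew has fallen onto the motherboard, between the expansion slots. Take the long sprung tweezers out of their stand, nip the screw between their two tips and lift it off the board; finish while still holding the tweezers squeezed, with the screw held still in the tips about 10 cm above the board, ready for me to take. Do not touch the screw with the gripper's own fingers, do not let the gripper hit the board or press the tweezers hard onto it, and leave the fan, the drive and the screwdriver where they are.

Things in the scene. Friction and masses are not known exactly. Their poses are not given: they have to be found in the camera images.
- tweezers: Sprung steel tweezers, black plastic tips, 150 mm long, 40 g, upright in the stand, tips down. Origin: midway between the two tip ends; z up to the heel (joined end, top at z = 150); x: the line along which the jaws open and close; at most 12 mm wide in y. The body itself is the small heel, 13 by 10 mm, z 138 to 150; the jaws hinge on it at x = +-5, z = 140 mm and spring open when let go.
- tweezers_grip (a point): Where to take the tweezers: on their centre line, 106 mm above the tips. Black ribbed finger plates outside both jaws, z = 79 to 117 mm, 30 mm over all when open (31 at z = 87), 25 when closed on the screw. Hold them along the tweezers' x from above, heel between the fingers. The springs keep the jaws open up to 4 N of grip and follow the fingers back out; 20 to 30 N holds the screw firmly.
- jaw_a: The jaw on the tweezers' +x side: steel strip, finger plate, black tip. Origin at its hinge (x = 5, z = 140 mm of the tweezers). The tip is a blade 20 mm long, 9 mm wide in y, 3 mm thick; the tips' inner faces are 28 mm apart when open, 6 mm when fully closed, about parallel when closed on the screw head. 3 mm of travel of each finger at the plates closes them from open onto the screw.
- jaw_b: The same jaw on the tweezers' -x side, mirrored; origin at its hinge, x = -5, z = 140 mm of the tweezers.
- stand: Dark plastic block, fixed left or right of the board: 90 (x) by 66 (y) by 60 mm high, y = -27 to 39 mm of its origin, which lies on the underside, below the middle of the tweezers' slot. Slot 40 (x) by 14 mm (y), floor 4 mm above the origin, open at the top; the tweezers stand 56 mm deep in it, axes parallel to the stand's. A row of driver bits at y = 26 mm reaches z = 74 mm.
- board: Motherboard, 244 (x) by 305 mm (y), fixed on a foam pad; origin: centre of the pad's underside, bare upper face at z = 12 mm. At y < 0: cooler with fan (to z = 73), memory (z = 47), sockets. At y > 0: two black slots along x (-5 to 85 mm) at y = 35 and 117, to z = 23; a green card stands in the outer one, x -33 to 119, y 111 to 131, to z = 87. The strip between them is bare, x = -45 to 95 mm.
- thumbscrew: Steel knurled thumbscrew, 11 g, standing on its head on the bare strip between the expansion slots, at x = -15 to 65, y = 60 to 90 mm of the board. Head 13 mm in diameter and 9 mm high, above it a 4 mm thread, 17 mm high in all. Origin: centre of the head's underside, z along the thread.
- fan: Bystander: loose beige case fan with brown blades lying flat, 120 by 120 by 25 mm, on the side of the board away from the stand. Origin: centre of the underside.
- drive: Bystander: loose 3.5 inch hard drive lying flat, 102 by 147 by 26 mm, beyond the board on the left. Origin: centre of the underside.
- screwdriver: Bystander: loose screwdriver lying beyond the board on the right. Origin: centre of its underside, x along the shaft.

How it is judged:
By the outcome, as a careful person would: the job done as asked, in the order asked, and still so for the second after the job is handed in, while the arm keeps its last pose, push and grip.
It also fails if it takes over 45 s, if anything falls off the work surface, if the arm or the gripper's body presses on something with over 40 N, if the wrist force passes 120 N, or if a joint passes its speed limit or range.

## Robot

A 6-joint arm with a two-finger parallel gripper is mounted at the origin on the work surface. World frame = base frame: x ahead of the robot, y to its left, z up, the work surface at z = 0. Lengths are in m, angles in rad, forces in N, time in s.
With the tool pointing down it reaches from about 0.35 to 0.85 m from the base axis. Payload 8.1 kg.
Tool frame: the origin (TCP) lies on the centre line of the jaws, within the pads' length; the fingertips stand 22 mm ahead of it and the grasp point (between the pads) lies 3 mm ahead of it; z points along the fingers, y is the line along which they close (so a half turn about z gives the same grasp; the last joint's range is limited). The gripper opens to 93 mm and grips with 3 to 60 N. Pads are 15 mm wide; open, the fingers measure 128 mm over their backs; the gripper's body (75 mm by 188 mm) begins 65 mm behind the grasp point.
Start: joints at [-1.271, 0.13, 1.488, -0, 1.523, -0.085], TCP at [0.225, -0.556, 0.241] pointing down, gripper open.
Joint ranges: [-2.96, 2.96], [-0.89, 2.26], [0.02, 2.5], [-1.34, 4.48], [0, 2.73], [-2.66, 2.66]. Speed limits (rad/s): [2.39, 2.39, 2.79, 3.14, 3.14, 3.14].

## Interface

Orientations are given as a rotation vector (axis times angle).
In Python, from plant import robot gives the robot as it stands.
- The arm moves only by the tool drive_effector, called after "Emit:" as name(argument=value, ...), one argument or row to a line, values as JSON. Schema: {"type":"object","properties":{"offsets":{"type":"array","items":{"type":"object","properties":{"aperture":{"type":"number"},"pos":{"type":"array","items":{"type":"number"},"minItems":3,"maxItems":3},"rz":{"type":"number"}},"additionalProperties":false,"required":["aperture"]},"minItems":1,"maxItems":20},"squeeze":{"type":"number"},"only":{"type":"string"},"quiet":{"type":"boolean"},"lines":{"type":"string"}},"required":["offsets"],"additionalProperties":false}. offsets is a list of rows, 1 to 20 of them, each an object with the fields aperture (the finger opening in m), pos (a list: dx, dy, dz in shares of the most that a row can go, 1 being 50 mm), rz (a turn about the tool's z in units of 0.2 rad); a field left out counts as zero (the opening has to be given); each row shifts and turns the commanded pose from where the row before left it, along the tool's axes as they then stand; what a row does not reach is not made up. A row lasts 1/10 s, in which the tool goes at most 0.05 m and 0.15 rad, less where a joint would pass 70% of its speed; a pose out of reach is approached as far as the arm can. The fingers move at their own pace and stop on an object; squeeze is the grip in N (left out, the last holds). Time passes only in rows, so rows that do not move let the fingers close. The tool returns the time, the measured TCP pose, the force, the opening and the grip force at its end. only (a regular expression) keeps the lines of the reply that match it, lines (a string "A,B") keeps lines A to B, and quiet returns only ok. Input that does not fit is refused with a message, and nothing moves.
- robot.read_state(): the state, without advancing time (a new reading comes with each control period).
- robot.read_camera(name): name is "scene" or "top" or "wrist"; returns a dict with "image" (384x512x3 uint8, red, green, blue), "fx", "fy", "cx", "cy" (pixels), "R" (3x3) and "t" (3): a world point X has camera coordinates R X + t. Camera axes: x right, y down, z forward; pixel columns grow to the right and rows downward; lengths in m; the calibration is good to about 2 mm. A picture is of the moment at which its call begins. There is no depth.
- robot.close_job(): hands the job in; it is judged then, once.
The state is a dict: "t": time; "q": joint angles; "dq": joint speeds; "joint_torque": joint torques, N m; "tool_pos": TCP position; "orientation": TCP orientation; "force": force on the tool from outside, world axes, zero at the start; "wrist_torque": the same for the moment, N m; "opening": finger opening in m; "gripper_force": force on a finger pad.
Only numpy, scipy, OpenCV 4.12 (cv2) and the standard library are available. Lean on these libraries where they do the work, as an engineer would, in place of code of your own. Each camera call takes 0.05 s, during which the arm holds its last target. There are 200 camera calls.

## Working session

There is one attempt and no reset: what is moved stays moved. The work goes in short steps, Python scripts to look and compute and a tool call to move; the robot and the scene stay as the last step left them, time stands still between calls to the robot, and variables do not carry over. Pictures are saved under pics/ and viewed, at most 10 in all, crops included, and the job is handed in when it is done.

```bash
ls; mkdir -p pics; python3 - <<'E'
from plant import robot
import cv2,numpy as np
s=robot.read_state();print(s)
for n in("scene","top"):
    c=robot.read_camera(n);cv2.imwrite(f"pics/{n}0.png",c["image"][:,:,::-1])
    print(n,c["fx"],c["fy"],c["cx"],c["cy"],c["R"],c["t"], -np.array(c["R"]).T@c["t"])
E
```

```text
pics
plant.py
{'t': 0.0, 'q': array([-1.27139301e+00,  1.31096912e-01,  1.48928159e+00, -5.79964307e-06,
        1.52300290e+00, -8.54120277e-02]), 'dq': array([ 5.73464753e-04,  2.38838985e-04,  1.63945923e-03, -7.66720322e-04,
        1.01233953e-04,  8.41381443e-05]), 'joint_torque': array([ 1.19094555e-03, -5.59846365e+01, -4.91756165e+01,  7.69971055e-02,
        3.55156465e-02, -1.63637287e-04]), 'tool_pos': array([ 0.22508822, -0.5556082 ,  0.23962453]), 'orientation': array([-3.08187465e+00, -6.00404252e-01,  3.08930201e-04]), 'force': array([-0.32453961,  0.54613221,  0.00999316]), 'wrist_torque': array([ 0.02008539,  0.01954762, -0.00516431]), 'gripper_force': 0.0, 'opening': 0.09363949890830595}
scene 395.7940182946648 395.7940182946648 262.18105095791435 190.13153019719954 [[ 0.39339007  0.91935794 -0.00502309]
 [ 0.5773524  -0.25129164 -0.77686338]
 [-0.71547778  0.30271025 -0.62964915]] [-0.21854997 -0.25370295  1.58482039] [ 1.36635517 -0.34256915  0.79969048]
top 394.62235186466023 394.62235186466023 248.5721397727053 192.95837208210517 [[-0.01784798 -0.9998324   0.00407617]
 [-0.99253738  0.0172256  -0.12071799]
 [ 0.12062755 -0.00620033 -0.99267847]] [0.02569379 0.5908869  1.02345132] [0.4634795  0.02185683 1.08718404]
```

View pics/scene0.png

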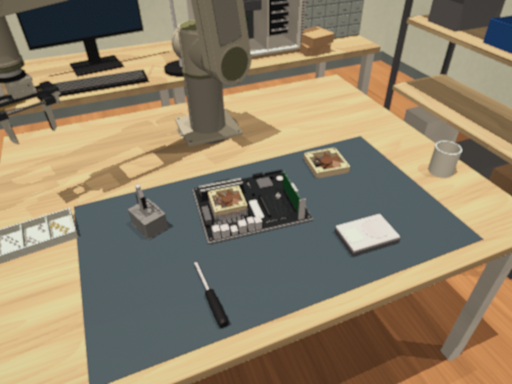

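View pics/top0.png

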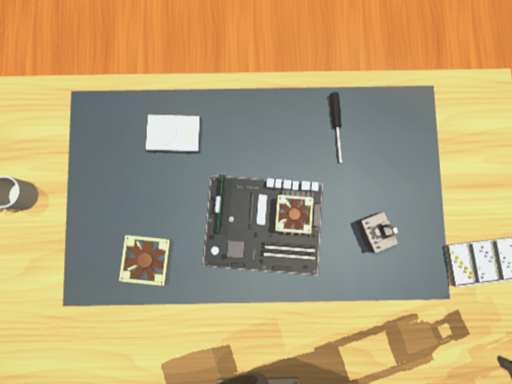

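The top view shows the stand at about (379,232), the board centred near (264,225) and a small bright dot near (231,218), probably the screw. I'll zoom in on these in both views.

```bash
python3 - <<'E'
import cv2,numpy as np
a=cv2.imread("pics/top0.png");b=cv2.imread("pics/scene0.png")
f=lambda im,u,v,w,h,s:cv2.resize(im[v:v+h,u:u+w],None,fx=s,fy=s,interpolation=cv2.INTER_CUBIC)
t=np.hstack([f(a,350,202,60,60,6.6667),f(a,198,170,60,60,6.6667)])
q=np.hstack([f(b,120,180,60,60,3.3333*1),f(b,240,165,80,60,3.3333)])
q=cv2.resize(q,(800,int(q.shape[0]*800/q.shape[1])))
q=q[:200] if 0 else cv2.resize(q,(500,200)) if 0 else q
cv2.imwrite("pics/z_top.png",t);cv2.imwrite("pics/z_scene.png",q);print(t.shape,q.shape)
E
```

```text
(400, 800, 3) (342, 800, 3)
```

View pics/z_top.png

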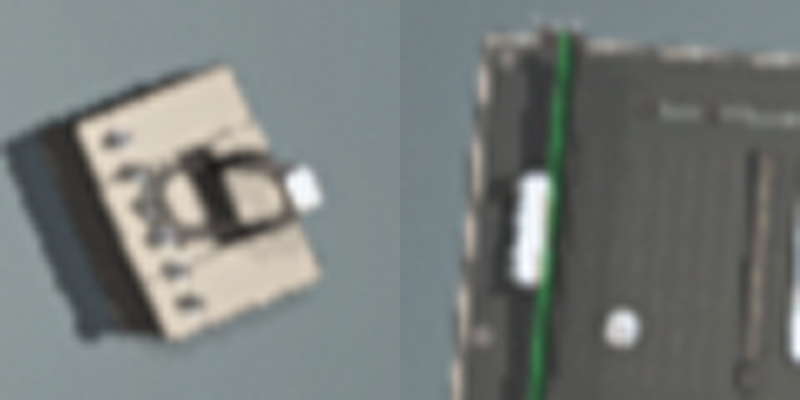

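View pics/z_scene.png

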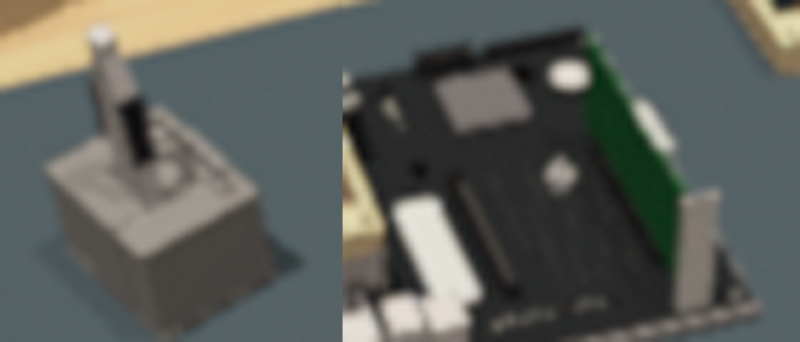

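The zoomed crops show these positions, in full-image pixels:

| Feature | Top view | Scene view |
|---|---|---|
| Heel | (395.2,229.8) | (137.5,186.3) |
| Screw | (230.9,218.6) | (277.8,194.7) |

The stand's top corners and the row of driver bits (its +y side, on the left) are clear in the top view. Next I triangulate.

```bash
cat > h.py <<'E'
import numpy as np
from scipy.spatial.transform import Rotation as Rn
def ray(c,uv):
    R=np.array(c["R"]);d=R.T@np.array([(uv[0]-c["cx"])/c["fx"],(uv[1]-c["cy"])/c["fy"],1]);return -R.T@np.array(c["t"]),d/np.linalg.norm(d)
def tri(obs):
    A=0;b=0
    for c,uv in obs:
        o,d=ray(c,uv);P=np.eye(3)-np.outer(d,d);A=A+P;b=b+P@o
    X=np.linalg.solve(A,b)
    return X,[np.round(proj(c,X)-uv,1) for c,uv in obs]
def plane(c,uv,z):
    o,d=ray(c,uv);return o+d*(z-o[2])/d[2]
def proj(c,X):
    p=np.array(c["R"])@X+c["t"];return np.array([c["fx"]*p[0]/p[2]+c["cx"],c["fy"]*p[1]/p[2]+c["cy"]])
def tool(s,X):
    return Rn.from_rotvec(s["orientation"]).inv().apply(np.asarray(X)-s["tool_pos"])
E
python3 - <<'E'
from h import *
from plant import robot
T=robot.read_camera("top");S=robot.read_camera("scene")
print("heel",tri([(T,(395.2,229.8)),(S,(137.5,186.3))]))
print("screw",tri([(T,(230.9,218.6)),(S,(277.8,194.7))]))
cs=[plane(T,((x+.5)/6.6667-.5+350,(y+.5)/6.6667-.5+202),.06) for x,y in[(228,66),(322,278),(170,342),(78,128)]]
cs=np.array(cs);print(np.round(cs,4));d=cs[0]-cs[1]+cs[3]-cs[2]
yaw=np.arctan2(d[1],d[0]);print("stand yaw",yaw, np.linalg.norm(cs[0]-cs[1]),np.linalg.norm(cs[0]-cs[3]))
c=cs.mean(0);print("slot",c-6e-3*np.array([-np.sin(yaw),np.cos(yaw),0]))
g=lambda x,y:((x+.5)/6.6667-.5+198-60,(y+.5)/6.6667-.5+170)
b=[plane(T,uv,.012) for uv in[(210,176),(323,182),(319,275),(204,267)]]
b=np.array(b);print(np.round(b,4),b.mean(0));d=b[0]-b[3]+b[1]-b[2];print("board yaw",np.arctan2(d[1],d[0]))
w=robot.read_camera("wrist");s=robot.read_state();R=Rn.from_rotvec(s["orientation"]).as_matrix()
print("cam in tool",R.T@(-np.array(w["R"]).T@w["t"]-s["tool_pos"]),np.array(w["R"])@R,w["fx"],R)
E
```

```text
heel (array([ 0.48371718, -0.32755891,  0.15219841]), [array([-0.6, -0.1]), array([-0.5, -0.1])])
screw (array([0.52428177, 0.06476291, 0.02402382]), [array([-0.3, -0.1]), array([-0.3,  0. ])])
[[ 0.5335 -0.3366  0.06  ]
 [ 0.4505 -0.3683  0.06  ]
 [ 0.4271 -0.3079  0.06  ]
 [ 0.5103 -0.2766  0.06  ]]
stand yaw 0.361946203944075 0.0887659275194868 0.06439792664667171
slot [ 0.48246762 -0.32794565  0.06      ]
[[ 0.6431  0.1207  0.012 ]
 [ 0.621  -0.1905  0.012 ]
 [ 0.3695 -0.1696  0.012 ]
 [ 0.3962  0.1382  0.012 ]] [ 0.50743789 -0.02528536  0.012     ]
board yaw -0.07716385085314559
cam in tool [ 0.0777623   0.00066706 -0.14383805] [[-4.49290432e-04  9.99999373e-01  1.02558998e-03]
 [-9.60445666e-01 -1.45925748e-04 -2.78467415e-01]
 [-2.78467091e-01 -1.11013620e-03  9.60445130e-01]] 270.42707818409247 [[ 9.26880039e-01  3.75357612e-01 -2.39933783e-04]
 [ 3.75357681e-01 -9.26879703e-01  7.91946484e-04]
 [ 7.48733872e-05 -8.24100376e-04 -9.99999658e-01]]
```

The measurements agree with each other: heel z is 0.152 against 0.154 expected, the stand measures 89 x 64 mm and its yaw is 0.362. I'll move above the stand at the present height and turn -1.548 so tool y lies along the tweezers' x.

The manual's scale: shifts go in shares of 50 mm and turns go in units of 0.2 rad. Converting my numbers, 0.0325 m is 0.65, -0.0114 m is -0.228.

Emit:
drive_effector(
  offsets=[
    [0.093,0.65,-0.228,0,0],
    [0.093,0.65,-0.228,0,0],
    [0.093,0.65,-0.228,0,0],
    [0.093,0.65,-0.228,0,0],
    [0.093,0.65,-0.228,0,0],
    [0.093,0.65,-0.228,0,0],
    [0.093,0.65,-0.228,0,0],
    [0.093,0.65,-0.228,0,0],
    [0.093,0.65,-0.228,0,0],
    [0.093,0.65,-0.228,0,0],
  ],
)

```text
refused: offsets[0]: [0.093, 0.65, -0.228, 0, 0] is not of type 'object' (schema: type "object"). Nothing was moved.
```

Refused on format, not on reach. It needs a list of objects, one for each row.

Emit:
drive_effector(
  offsets=[
    {"aperture": 0.093,"pos": [0.65,-0.228,0]},
    {"aperture": 0.093,"pos": [0.65,-0.228,0]},
    {"aperture": 0.093,"pos": [0.65,-0.228,0]},
    {"aperture": 0.093,"pos": [0.65,-0.228,0]},
    {"aperture": 0.093,"pos": [0.65,-0.228,0]},
    {"aperture": 0.093,"pos": [0.65,-0.228,0]},
    {"aperture": 0.093,"pos": [0.65,-0.228,0]},
    {"aperture": 0.093,"pos": [0.65,-0.228,0]},
    {"aperture": 0.093,"pos": [0.65,-0.228,0]},
    {"aperture": 0.093,"pos": [0.65,-0.228,0]},
  ],
)

```text
t: 1.25
tool_pos: [0.4846, -0.3273, 0.2406]
orientation: [-3.084, -0.601, 0.0]
force: [0.6, -0.9, 0.9]
opening: 0.0932
gripper_force: 0.0
```

Emit:
drive_effector(
  offsets=[
    {"aperture": 0.093,"rz": -0.7},
    {"aperture": 0.093,"rz": -0.7},
    {"aperture": 0.093,"rz": -0.7},
    {"aperture": 0.093,"rz": -0.7},
    {"aperture": 0.093,"rz": -0.7},
    {"aperture": 0.093,"rz": -0.7},
    {"aperture": 0.093,"rz": -0.7},
    {"aperture": 0.093,"rz": -0.7},
    {"aperture": 0.093,"rz": -0.7},
    {"aperture": 0.093,"rz": -0.7},
    {"aperture": 0.093,"rz": -0.74},
    {"aperture": 0.093},
    {"aperture": 0.093},
  ],
  squeeze=3.5,
)

```text
t: 2.55
tool_pos: [0.4837, -0.3284, 0.2406]
orientation: [-1.791, -2.581, -0.0]
force: [1.1, 0.4, 0.2]
opening: 0.0927
gripper_force: 0.0
```

```bash
python3 - <<'E'
from h import *
from plant import robot
import cv2
w=robot.read_camera("wrist");s=robot.read_state();cv2.imwrite("pics/w1.png",w["image"][:,:,::-1])
import pickle;pickle.dump(w,open("w1.pkl","wb"))
y=Rn.from_rotvec(s["orientation"]).as_matrix();print("yaw",np.arctan2(y[1,1],y[0,1]),y[:,2])
print("heel in tool",tool(s,(.483,-.3277,.154)),"proj",proj(w,np.array([.483,-.3277,.154])))
E
```

```text
yaw 0.35771980144620286 [-1.02996902e-04  9.05922450e-05 -9.99999991e-01]
heel in tool [ 0.0009187  -0.00034326  0.08657087] proj [250.25300262 203.05245393]
```

View pics/w1.png

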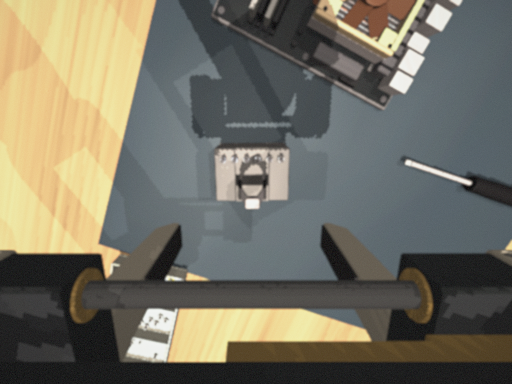

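The wrist view shows the heel at (252,203.5) against a prediction of (250,203), so it agrees within 1.5 mm, and the stand's edges are parallel to the image axes. I'll descend to grasp height (TCP z 0.113) and close gently at 3.5 N.

Converted, 0.001 m is 0.02, 0.025 m is 0.5.

Emit:
drive_effector(
  offsets=[
    {"aperture": 0.093,"pos": [0.02,0.02,0.4]},
    {"aperture": 0.093,"pos": [0,0,0.5]},
    {"aperture": 0.093,"pos": [0,0,0.5]},
    {"aperture": 0.093,"pos": [0,0,0.4]},
    {"aperture": 0.093,"pos": [0,0,0.4]},
    {"aperture": 0.093,"pos": [0,0,0.35]},
    {"aperture": 0.093},
    {"aperture": 0.05},
    {"aperture": 0.05},
    {"aperture": 0.05},
    {"aperture": 0.05},
  ],
  squeeze=3.5,
)

```text
t: 3.7
tool_pos: [0.4848, -0.3276, 0.1142]
orientation: [1.785, 2.583, -0.0]
force: [0.1, 0.2, 0.0]
opening: 0.0653
gripper_force: 0.0
```

Emit:
drive_effector(
  offsets=[
    {"aperture": 0.015},
    {"aperture": 0.015},
    {"aperture": 0.015},
    {"aperture": 0.015},
    {"aperture": 0.015},
    {"aperture": 0.015},
  ],
  squeeze=3.5,
)

```text
t: 4.3
tool_pos: [0.4843, -0.3272, 0.1131]
orientation: [-1.785, -2.585, -0.0]
force: [0.3, -0.1, -1.0]
opening: 0.0312
gripper_force: 3.5
```

The tweezers are held at a 31 mm opening and 3.5 N, so the jaws are still open. Next I lift straight out of the stand and check.

Emit:
drive_effector(
  offsets=[
    {"aperture": 0.015,"pos": [0,0,-0.08]},
    {"aperture": 0.015,"pos": [0,0,-0.16]},
    {"aperture": 0.015,"pos": [0,0,-0.24]},
    {"aperture": 0.015,"pos": [0,0,-0.3]},
    {"aperture": 0.015,"pos": [0,0,-0.3]},
    {"aperture": 0.015,"pos": [0,0,-0.3]},
    {"aperture": 0.015,"pos": [0,0,-0.3]},
    {"aperture": 0.015,"pos": [0,0,-0.3]},
    {"aperture": 0.015,"pos": [0,0,-0.24]},
    {"aperture": 0.015,"pos": [0,0,-0.16]},
    {"aperture": 0.015,"pos": [0,0,-0.08]},
    {"aperture": 0.015},
    {"aperture": 0.015},
  ],
  squeeze=3.5,
)

```text
t: 5.6
tool_pos: [0.484, -0.327, 0.2354]
orientation: [-1.785, -2.584, -0.0]
force: [0.8, 1.1, -0.1]
opening: 0.0312
gripper_force: 3.5
```

```bash
python3 - <<'E'
from h import *
from plant import robot
import cv2
a=robot.read_camera("wrist")["image"][:,:,::-1];b=robot.read_camera("scene")["image"][:,:,::-1]
s=robot.read_state();R=Rn.from_rotvec(s["orientation"]).as_matrix()
print("yaw",np.arctan2(R[1,1],R[0,1]))
for yaw in[-.077]:
  t=np.array([.524,.0648]);p=np.array(s["tool_pos"])[:2];print("to screw world",t-p,"tool",tool(s,[*t,.13]))
cv2.imwrite("pics/lift.png",np.hstack([cv2.resize(a[100:300,150:350],(400,400)),cv2.resize(b[130:230,90:190],(400,400),interpolation=cv2.INTER_CUBIC)]))
E
```

```text
yaw 0.362031269099878
to screw world [0.0400749  0.39167962] tool [0.35195296 0.17628107 0.10550839]
```

View pics/lift.png

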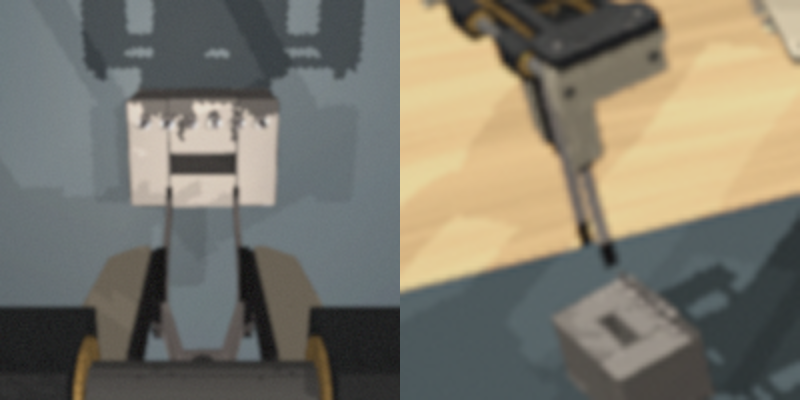

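The lift worked. In the left (wrist) half the tweezers hang straight with both jaws open; in the right (scene) half they are clear of the stand. I carry them over the screw and turn to board yaw (-0.077), with the jaws along board x.

Converted, 0.02 m is 0.4, 0.024 m is 0.48.

Emit:
drive_effector(
  offsets=[
    {"aperture": 0.015,"pos": [0.16,0.08,0]},
    {"aperture": 0.015,"pos": [0.32,0.16,0]},
    {"aperture": 0.015,"pos": [0.48,0.24,0]},
    {"aperture": 0.015,"pos": [0.48,0.24,0]},
    {"aperture": 0.015,"pos": [0.48,0.24,0]},
    {"aperture": 0.015,"pos": [0.48,0.24,0]},
    {"aperture": 0.015,"pos": [0.48,0.24,0]},
    {"aperture": 0.015,"pos": [0.48,0.24,0]},
    {"aperture": 0.015,"pos": [0.48,0.24,0]},
    {"aperture": 0.015,"pos": [0.48,0.24,0]},
    {"aperture": 0.015,"pos": [0.48,0.24,0]},
    {"aperture": 0.015,"pos": [0.48,0.24,0]},
    {"aperture": 0.015,"pos": [0.48,0.24,0]},
    {"aperture": 0.015,"pos": [0.48,0.24,0]},
    {"aperture": 0.015,"pos": [0.48,0.24,0]},
    {"aperture": 0.015,"pos": [0.4,0.2,0]},
    {"aperture": 0.015,"pos": [0.24,0.12,0]},
    {"aperture": 0.015,"pos": [0.16,0.08,0]},
  ],
  squeeze=3.5,
)

```text
t: 7.5
tool_pos: [0.5264, 0.0927, 0.2361]
orientation: [-1.783, -2.586, 0.0]
force: [-0.9, -0.5, -0.0]
opening: 0.0308
gripper_force: 3.5
```

Emit:
drive_effector(
  offsets=[
    {"aperture": 0.015,"rz": 0.2},
    {"aperture": 0.015,"rz": 0.35},
    {"aperture": 0.015,"rz": 0.4},
    {"aperture": 0.015,"rz": 0.4},
    {"aperture": 0.015,"rz": 0.4},
    {"aperture": 0.015,"rz": 0.275},
    {"aperture": 0.015,"rz": 0.17},
    {"aperture": 0.015},
    {"aperture": 0.015},
  ],
  squeeze=3.5,
)

```text
t: 8.4
tool_pos: [0.5268, 0.0908, 0.2361]
orientation: [2.305, 2.135, -0.0]
force: [-0.1, 0.4, -0.1]
opening: 0.0314
gripper_force: 3.5
```

```bash
python3 - <<'E'
from h import *
from plant import robot
import cv2,pickle
w=robot.read_camera("wrist");pickle.dump(w,open("w2.pkl","wb"))
s=robot.read_state();R=Rn.from_rotvec(s["orientation"]).as_matrix()
print("yaw",np.arctan2(R[1,1],R[0,1]))
X=np.array([.524,.0648,.024]);print("tool",tool(s,X),proj(w,X))
tc=np.array(s["tool_pos"])
for d in(-.0155,0,.0155):print("tip",proj(w,tc+R@[0,d,.109]))
print("grip",proj(w,tc+R@[0,0.015,.003]))
cv2.imwrite("pics/w2.png",cv2.resize(w["image"][60:260,120:387,::-1],None,fx=3,fy=3,interpolation=cv2.INTER_CUBIC))
E
```

```text
yaw -0.07629208328938153
tool [-0.02621747 -0.00086414  0.21214733] [249.99937333 193.22047989]
tip [234.64524926 196.82599456]
tip [250.49870972 196.81951301]
tip [266.3527221  196.81303124]
grip [275.18265171 248.12705847]
```

View pics/w2.png

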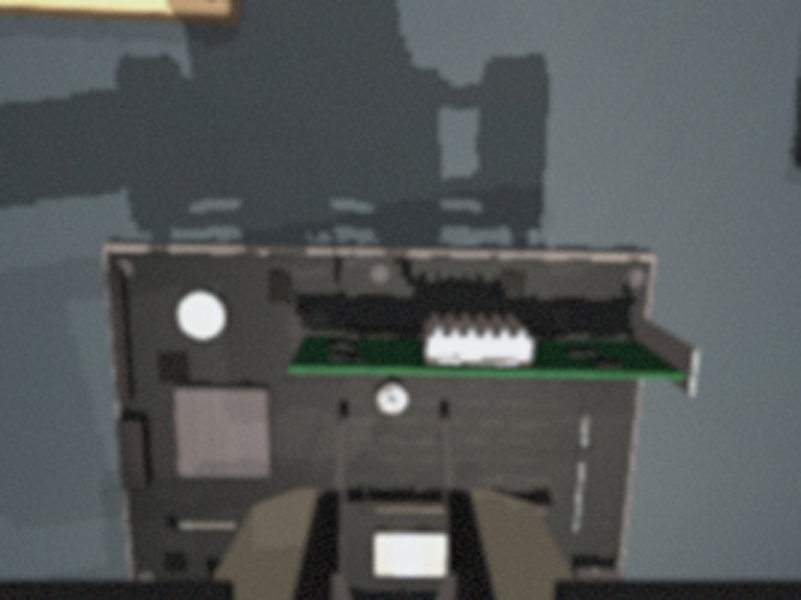

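The screw is at full-image (250.3,192.3), where (250.0,193.2) was predicted. The tips are at (234.3,195.7) and (268,195.7), both open, and the tweezers are 26 mm past the screw toward the card. I move back, descend partway (tips at about z 0.045) and look again.

Converted, 0.015 m is 0.3, 0.012 m is 0.24.

Emit:
drive_effector(
  offsets=[
    {"aperture": 0.015,"pos": [-0.1,-0.02,0]},
    {"aperture": 0.015,"pos": [-0.16,0,0]},
    {"aperture": 0.015,"pos": [-0.16,0,0]},
    {"aperture": 0.015,"pos": [-0.1,0,0]},
    {"aperture": 0.015},
    {"aperture": 0.015,"pos": [0,0,0.12]},
    {"aperture": 0.015,"pos": [0,0,0.24]},
    {"aperture": 0.015,"pos": [0,0,0.3]},
    {"aperture": 0.015,"pos": [0,0,0.3]},
    {"aperture": 0.015,"pos": [0,0,0.3]},
    {"aperture": 0.015,"pos": [0,0,0.22]},
    {"aperture": 0.015,"pos": [0,0,0.12]},
    {"aperture": 0.015,"pos": [0,0,0.04]},
    {"aperture": 0.015},
    {"aperture": 0.015},
  ],
  squeeze=3.5,
)

```text
t: 9.95
tool_pos: [0.5244, 0.0652, 0.1549]
orientation: [2.305, 2.134, 0.001]
force: [-0.1, -0.3, -1.2]
opening: 0.0312
gripper_force: 3.5
```

```bash
python3 - <<'E'
from h import *
from plant import robot
import cv2,pickle
w=robot.read_camera("wrist");pickle.dump(w,open("w3.pkl","wb"));T=robot.read_camera("scene")
s=robot.read_state();R=Rn.from_rotvec(s["orientation"]).as_matrix()
print("yaw",np.arctan2(R[1,1],R[0,1]))
X=np.array([.524,.0648,.024]);print("tool",tool(s,X),proj(w,X))
w2=pickle.load(open("w2.pkl","rb"))
tc=np.array(s["tool_pos"])
for d in(-.0155,0,.0155):print("tip",proj(w,tc+R@[0,d,.109]))
a=cv2.resize(w["image"][130:250,190:310,::-1],(480,480),interpolation=cv2.INTER_CUBIC)
u,v=proj(T,X).astype(int);b=cv2.resize(T["image"][v-40:v+20,u-20:u+20,::-1],(320,480),interpolation=cv2.INTER_CUBIC);print(u,v)
cv2.imwrite("pics/w3.png",np.hstack([a,b]))
E
```

```text
yaw -0.07704390125857928
tool [-0.00044767 -0.00063421  0.13097753] [249.92364406 191.2464696 ]
tip [234.63623683 196.90780622]
tip [250.4902064  196.90232576]
tip [266.34481637 196.89684507]
277 194
```

View pics/w3.png

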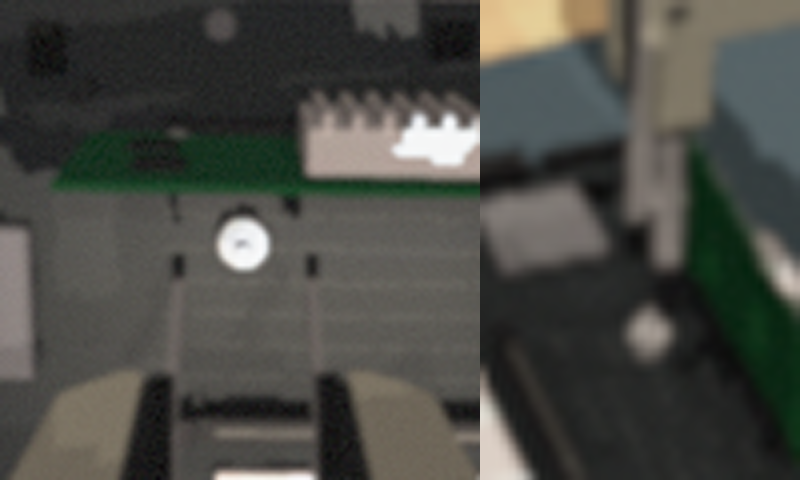

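The left (wrist) half shows the screw at full-image (250.6,190.9), within 0.7 px of prediction, centred between the tips at (234,196) and (267.5,196). The right (scene) half shows the tips clear above the screw and in front of the card. I descend 31 mm to put the tips at z of about 0.015, then squeeze.

Converted, 0.006 m is 0.12, 0.005 m is 0.1.

Emit:
drive_effector(
  offsets=[
    {"aperture": 0.015,"pos": [0,0,0.08]},
    {"aperture": 0.015,"pos": [0,0,0.12]},
    {"aperture": 0.015,"pos": [0,0,0.12]},
    {"aperture": 0.015,"pos": [0,0,0.12]},
    {"aperture": 0.015,"pos": [0,0,0.1]},
    {"aperture": 0.015,"pos": [0,0,0.06]},
    {"aperture": 0.015,"pos": [0,0,0.02]},
    {"aperture": 0.015},
    {"aperture": 0.015},
  ],
  squeeze=3.5,
)

```text
t: 10.95
tool_pos: [0.5241, 0.0652, 0.1234]
orientation: [2.305, 2.134, 0.001]
force: [-0.5, -0.1, 0.0]
opening: 0.0311
gripper_force: 3.5
```

```bash
python3 - <<'E'
from h import *
from plant import robot
import cv2
w=robot.read_camera("wrist");T=robot.read_camera("scene")
a=cv2.resize(w["image"][130:250,190:310,::-1],(480,480),interpolation=cv2.INTER_CUBIC)
b=cv2.resize(T["image"][154:214,257:297,::-1],(320,480),interpolation=cv2.INTER_CUBIC)
cv2.imwrite("pics/w4.png",np.hstack([a,b]))
E
```

```text
(no output)
```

View pics/w4.png

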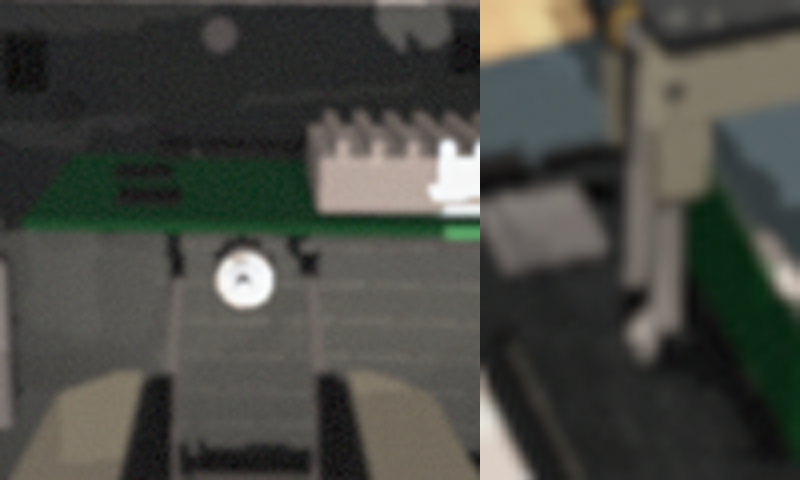

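The wrist half shows the screw at crop (245,278), midway between the black tips at crop columns 176 and 308. The residual offset along the blade is about 1 mm, and the scene half agrees. The force reading shows no board contact, so I squeeze, ramping to 25 N.

Emit:
drive_effector(
  offsets=[
    {"aperture": 0.015},
    {"aperture": 0.015},
    {"aperture": 0.015},
  ],
  squeeze=10,
)

```text
t: 11.35
tool_pos: [0.524, 0.0652, 0.1233]
orientation: [2.305, 2.134, 0.0]
force: [-0.2, 0.9, -1.1]
opening: 0.0249
gripper_force: 10.0
```

Emit:
drive_effector(
  offsets=[
    {"aperture": 0.015},
    {"aperture": 0.015},
    {"aperture": 0.015},
    {"aperture": 0.015},
    {"aperture": 0.015},
  ],
  squeeze=25,
)

```text
t: 11.85
tool_pos: [0.524, 0.0652, 0.1232]
orientation: [2.305, 2.134, 0.0]
force: [-0.2, -0.2, 1.2]
opening: 0.0249
gripper_force: 25.0
```

An opening of 24.9 mm matches "closed on the screw". I lift 0.10 m.

Emit:
drive_effector(
  offsets=[
    {"aperture": 0.015,"pos": [0,0,-0.04]},
    {"aperture": 0.015,"pos": [0,0,-0.08]},
    {"aperture": 0.015,"pos": [0,0,-0.14]},
    {"aperture": 0.015,"pos": [0,0,-0.2]},
    {"aperture": 0.015,"pos": [0,0,-0.24]},
    {"aperture": 0.015,"pos": [0,0,-0.26]},
    {"aperture": 0.015,"pos": [0,0,-0.26]},
    {"aperture": 0.015,"pos": [0,0,-0.24]},
    {"aperture": 0.015,"pos": [0,0,-0.2]},
    {"aperture": 0.015,"pos": [0,0,-0.16]},
    {"aperture": 0.015,"pos": [0,0,-0.1]},
    {"aperture": 0.015,"pos": [0,0,-0.06]},
    {"aperture": 0.015,"pos": [0,0,-0.02]},
    {"aperture": 0.015},
    {"aperture": 0.015},
    {"aperture": 0.015},
    {"aperture": 0.015},
  ],
  squeeze=25,
)

```text
t: 13.55
tool_pos: [0.5238, 0.0652, 0.2228]
orientation: [-2.305, -2.134, 0.001]
force: [1.5, -1.1, -0.7]
opening: 0.0246
gripper_force: 25.0
```

```bash
python3 - <<'E'
from h import *
from plant import robot
import cv2
w=robot.read_camera("wrist");T=robot.read_camera("scene")
s=robot.read_state();X=np.array([.524,.065,.117]);u,v=proj(T,X).astype(int);print(s["tool_pos"],u,v)
a=cv2.resize(w["image"][130:250,190:310,::-1],(480,480),interpolation=cv2.INTER_CUBIC)
b=cv2.resize(T["image"][v-30:v+30,u-20:u+20,::-1],(320,480),interpolation=cv2.INTER_CUBIC)
cv2.imwrite("pics/w5.png",np.hstack([a,b]))
E
```

```text
[0.52385571 0.06517034 0.22298231] 278 170
```

View pics/w5.png

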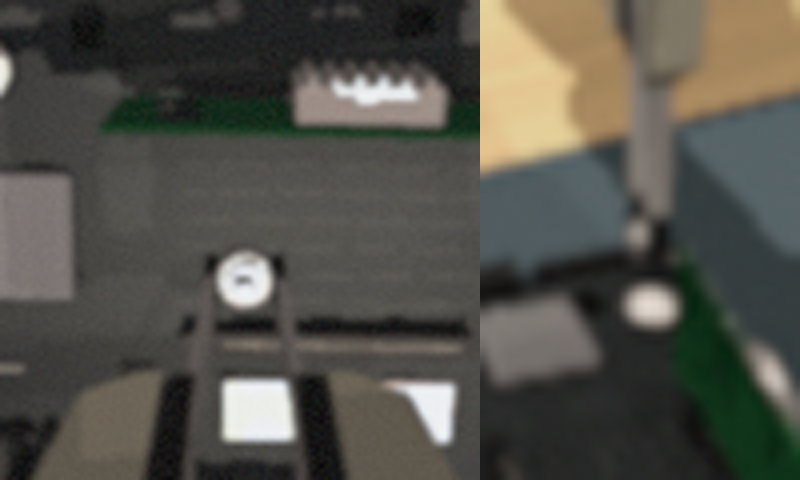

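The screw, at crop (245,280) in the wrist half, is held between the closed tips. The scene half shows it in the air in the tips at crop (640,235), and its old place on the board is empty. I hand in.

Emit:
drive_effector(
  offsets=[
    {"aperture": 0.015},
    {"aperture": 0.015},
    {"aperture": 0.015},
    {"aperture": 0.015},
  ],
  squeeze=25,
)

```text
t: 14.05
tool_pos: [0.5239, 0.0652, 0.2232]
orientation: [2.305, 2.134, 0.0]
force: [0.6, -0.3, -0.4]
opening: 0.0245
gripper_force: 25.0
```

```bash
python3 -c "
from plant import robot
print(robot.close_job())"
```

```text
the job is handed in; nothing more can be done
None
```

The screw is held in the squeezed tweezers (25 N) about 10 cm above the board, and I handed the job in at 14 s; the arm never went near the fan, drive or screwdriver.

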